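# Lock the lamp arm onto its post

## Task

The arm of the bench lamp has only been set loosely on its post, just above the spring button. Press the button in flush, slide the arm's tube down over it, then turn the arm so that its hole lines up with the button and lower it until the button pops out through the hole in the tube and locks it. Do it gently, never forcing the tube against the button, leave the other things on the counter where they are, and let go.

Things in the scene. Friction and masses are not known exactly. Their poses are not given: they have to be found in the camera images.
- stand: Lamp base, fixed: black steel disc 150 mm across, 16 mm thick, carrying the upright post at its centre. Origin at the centre of the underside, on the post's axis; z up; x is the direction in which the locked lamp arm points.
- post: Upright steel post, 22.5 mm in diameter, top 230 mm above the counter; same origin and axes as the base. A round-nosed steel spring button, 10 mm in diameter, sticks out of it towards -y, its axis 200 mm above the counter. A proud button blocks the lamp tube's rim dead; pressed flush, about 18 N down on the tube (10 N of it friction) carries the rim over its nose.
- button (a joint): How far the spring button is pushed into the post (m): 0 let out, its crown 17.5 mm from the post's axis and 4 mm proud of the lamp tube's outside; 0.0035 to 0.004 flush with the tube's outside; about 0.005 trapped under the tube's wall. Spring: 3.5 N let out, 6 N flush, 7.5 N under the wall.
- lamp: Lamp arm, 0.2 kg: an upright aluminium tube on the post, its top in a collar, and a level neck bar running out to a flat white light head 38 mm wide, 88 to 288 mm from the axis. Origin on the tube's axis, level with the top of neck and head (the collar stands 4.5 mm above it); z up, x along the neck. At the start it is 245 to 247 mm above the counter, the tube's mouth 0 to 14 mm above the button.
- neck (a point): Middle of the bare neck bar (16 mm wide, 13 mm tall, bare from 14 to 88 mm from the axis), 50 mm from the axis, 6.5 mm below the arm's origin; free for a grasp from above. The arm starts up to 0.45 rad from the stand's x and turns 0.7 rad either way. It is snug and stays where left: about 10 N moves it down, 14 N up, 0.09 N m (2 N at the neck) turns it.
- collar (a point): Lower end of the collar, on the tube's axis, 8 mm below the arm's origin. The tube (outside 27 mm, inside 24 mm) comes out of it, pressed in by hand, so its mouth lies 28 to 40 mm below the arm's origin, differing from lamp to lamp. A round hole, 11.5 mm in diameter, 14 mm above the mouth, faces the arm's -y. The button fits with 0.75 mm to spare; popped out, it blocks the tube up, down and round.
- rack: White tube rack with capped tubes, 70 x 150 mm, 94 mm tall, loose. Origin at the centre of its underside.
- dropper: Small bottle 34 mm in diameter, 75 mm tall, loose. Origin at the centre of its underside.
- specimen_jar: Lidded jar 60 mm in diameter, 70 mm tall, loose. Origin at the centre of its underside.
- carton: Test-kit carton 75 x 130 mm, 60 mm tall, loose. Origin at the centre of its underside.

How it is judged:
On the way, in this order (a step that is already met when the one before it is completed fails the run):
1. the button is pressed in flush (value of joint button above 0.0028 m), for 0.05 s.
2. the tube has slid down over the button, which is trapped under its wall (contact force between lamp and post above 3 N and value of joint button above 0.0043 m), for 0.05 s.
At the end, for the whole second after the job is handed in: The button has popped out through the hole in the lamp tube (pushed in less than 1 mm while the arm's origin is lower than 230 mm above the counter, so that it can only be in the hole); the lamp is at rest and released (value of joint button below 0.001 m and z of lamp in the frame of stand below 0.23 m and linear speed of lamp below 0.01 m/s); the robot touches nothing.
It fails at once if the lamp tube is forced against the button with more than 25 N (contact force between lamp and post above 25 N).
It fails at once if one of the other things on the counter is moved more than 30 mm (distance of any of rack, dropper, specimen_jar, carton from where it was at the start of the episode above 0.03 m).
It also fails if it takes over 51 s, if anything falls off the work surface, if the arm or the gripper's body presses on something with over 40 N, if the wrist force passes 120 N, or if a joint passes its speed limit or range.

## Robot

A 6-joint arm with a two-finger parallel gripper is mounted at the origin on the work surface. World frame = base frame: x ahead of the robot, y to its left, z up, the work surface at z = 0. Lengths are in m, angles in rad, forces in N, time in s.
With the tool pointing down it reaches from about 0.3 to 0.875 m from the base axis. Payload 6.4 kg.
Tool frame: the origin (TCP) lies midway between the tips of the shut fingers; the grasp point (between the pads) lies 19 mm behind it (r.tcp_to_grasp is the distance from the TCP to the grasp point, in m); z points along the fingers, y is the line along which they close (so a half turn about z gives the same grasp; the last joint's range is limited). The gripper opens to 88 mm and grips with 3 to 60 N. Pads are 18 mm wide; open, the fingers measure 123 mm over their backs; the gripper's body (75 mm by 187 mm) begins 45 mm behind the grasp point.
Start: joints at [0.932, 0.181, 1.607, -0, 1.354, -0.206], TCP at [0.241, 0.522, 0.205] pointing down, gripper open.
Joint ranges: [-2.99, 2.99], [-0.89, 2.07], [0.3, 2.58], [-1.14, 4.28], [0, 2.63], [-3.12, 3.12]. Speed limits (rad/s): [2.57, 2.57, 3.01, 3.14, 3.14, 3.14].

## Interface

Orientations are given as a unit quaternion [x, y, z, w].
In Python, from station import readout, viewer, r gives the robot as it stands.
- The arm moves only by the tool step_arm, never from a script. Its argument "plan" is a list that holds one entry, the list of rows, each a list of 4 numbers: the shift along the tool's x, y, z in mm, then the turn about the tool's z in units of 5 degrees (1.0 is 5 degrees). In form: [[[tx, ty, tz, roll], ...]]. A call has 1 to 10 rows; each row shifts and turns the commanded pose from where the row before left it, along the tool's axes as they then stand; what a row does not reach is not made up. A row lasts 1/12 s, in which the tool goes at most 41.7 mm and 7.16 degrees, less where a joint would pass 70% of its speed; a pose out of reach is approached as far as the arm can. A call is refused whole if a number of a shift passes 41.7 or a number of a turn 1, either way. A call with a gripper value outside its range is refused whole. "claw" is the finger opening in mm, from 0 to 88.1, set as the call begins (left out, the last holds). The fingers move at their own pace and stop on an object; "newtons" is the grip in N (left out, the last holds). Time passes only in rows, so rows that do not move let the fingers close. It gives the time, the measured TCP pose, the force, the opening and the grip force at its end, in the units of the state.
- readout.get_obs(): the state, without advancing time (a new reading comes with each control period).
- viewer.capture(name): name is "scene" or "top"; returns (picture, depth): 384x512x3 uint8, red, green, blue; 384x512 float32, m along the optical axis (not along the pixel's ray), 0 where there is no reading.
- viewer.get_calibration(name): a dict with "camera_matrix" (3x3 intrinsics, pixels), "dist" ([k1, k2, p1, p2, k3] as OpenCV has them; the pictures are not rectified), "cam_to_world" (4x4, takes a point from camera to world coordinates). Camera axes: x right, y up, looking along -z (the intrinsics and any distortion apply to the point x, -y, -z); pixel columns grow to the right and rows downward; lengths in m; the calibration is good to about 2 mm. A picture is of the moment at which its call begins. get_calibration takes no time and is no camera call.
- r.hand_in(): hands the job in; it is judged then, once.
The state is a dict: "clock": time; "joints": joint angles; "dq": joint speeds; "joint_efforts": joint torques, N m; "tcp_pos": TCP position; "tool_rot": TCP orientation; "ft_force": force on the tool from outside, world axes, zero at the start; "moment": the same for the moment, N m; "width": finger opening in m; "grasp_force": force on a finger pad.
Only numpy, scipy, OpenCV 4.12 (cv2) and the standard library are available. Lean on these libraries where they do the work, as an engineer would, in place of code of your own. Each camera call takes 0.05 s, during which the arm holds its last target. There are 200 camera calls.

## Working session

There is one attempt and no reset: what is moved stays moved. The work goes in short steps, Python scripts to look and compute and a tool call to move; the robot and the scene stay as the last step left them, time stands still between calls to the robot, and variables do not carry over. Pictures are saved under pics/ and viewed, at most 11 in all, crops included, and the job is handed in when it is done.

Besides the shell and the picture viewer there is one more tool, called after "Emit:" as a command line: name --argument value ..., lists and objects as JSON in quotes. step_arm: Moves the arm, as the interface text tells. Its arguments: {"type":"object","properties":{"plan":{"type":"array"},"claw":{"type":"number"},"newtons":{"type":"number"}},"required":["plan"]}

```bash
mkdir -p pics; cat > h.py <<'E'
from station import readout, viewer, r
import numpy as np, cv2
def cap(n,f):
    p,d=viewer.capture(n); cv2.imwrite('pics/'+f+'.png',p[:,:,::-1]); np.savez('pics/'+f+'.npz',p=p,d=d); return p,d
def pts(n,uv,d):
    "world points from pixels uv (N,2) and depths d (N)"
    c=viewer.get_calibration(n); K=np.array(c['camera_matrix']); T=np.array(c['cam_to_world'])
    q=cv2.undistortPoints(np.array(uv,float).reshape(-1,1,2),K,np.array(c['dist'])).reshape(-1,2)
    d=np.broadcast_to(d,len(q))
    P=np.c_[q[:,0]*d,-q[:,1]*d,-d]
    return P@T[:3,:3].T+T[:3,3]
def cloud(n,d):
    v,u=np.nonzero(d>0); return np.c_[u,v],pts(n,np.c_[u,v],d[v,u])
def plane(n,uv,z):
    a=pts(n,uv,1.0);c=np.array(viewer.get_calibration(n)['cam_to_world'])[:3,3]
    return c+(a-c)*((z-c[2])/(a[:,2]-c[2]))[:,None]
E
python3 - <<'E'
from h import *
for n in('scene','top'):
    cap(n,n+'0'); c=viewer.get_calibration(n); print(np.round(c['cam_to_world'],3).tolist(),np.round(c['camera_matrix'],1).tolist(),c['dist'])
o=readout.get_obs(); print(o)
E
```

```text
[[0.734, -0.461, 0.499, 1.109], [0.679, 0.493, -0.544, -0.5], [0.005, 0.738, 0.675, 0.865], [0.0, 0.0, 0.0, 1.0]] [[459.4, 0.0, 254.6], [0.0, 459.4, 191.4], [0.0, 0.0, 1.0]] [-0.1097876  0.         0.         0.         0.       ]
[[-0.033, 0.979, -0.202, 0.346], [-0.999, -0.033, 0.003, 0.042], [-0.004, 0.202, 0.979, 1.294], [0.0, 0.0, 0.0, 1.0]] [[416.3, 0.0, 258.4], [0.0, 416.3, 187.2], [0.0, 0.0, 1.0]] [0.02668703 0.         0.         0.         0.        ]
{'clock': 0.1, 'joints': array([ 9.31706617e-01,  1.81454609e-01,  1.60782473e+00, -1.31243001e-05,
        1.35381823e+00, -2.06346361e-01]), 'dq': array([ 0.00142672, -0.00250262, -0.00290985, -0.00157221, -0.0001569 ,
        0.00101893]), 'joint_efforts': array([ 4.70386567e-04, -4.34817910e+01, -3.42697656e+01,  7.03722867e-02,
        3.40414268e-02, -3.49774609e-05]), 'tcp_pos': array([0.24084233, 0.52158134, 0.20444735]), 'tool_rot': array([ 2.14685876e-01,  9.76682860e-01, -6.88852545e-04, -3.02845453e-04]), 'ft_force': array([-0.43171951, -0.41083776,  0.22474035]), 'moment': array([-0.06536853,  0.019665  , -0.01655945]), 'grasp_force': 0.0, 'width': 0.0880725645085719}
```

View pics/scene0.png

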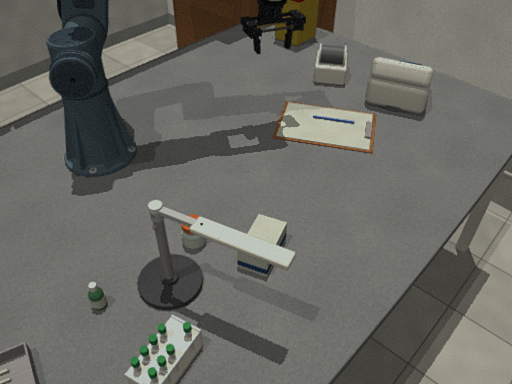

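View pics/top0.png

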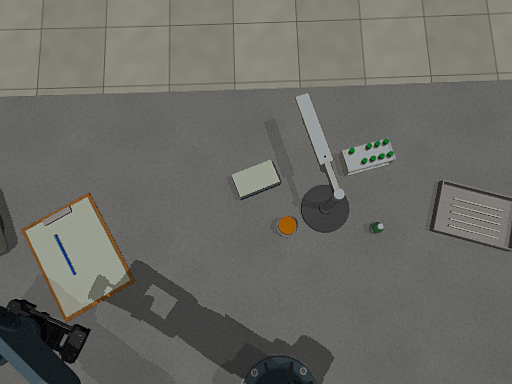

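```bash
python3 - <<'E'
from h import *
z=np.load('pics/scene0.npz');p,d=z['p'],z['d']
c=cv2.resize(p[190:310,125:225],None,fx=5,fy=5,interpolation=cv2.INTER_CUBIC); cv2.imwrite('pics/crop0.png',c[:,:,::-1])
for n in('scene','top'):
    z=np.load(f'pics/{n}0.npz');uv,P=cloud(n,z['d']); col=z['p'][uv[:,1],uv[:,0]].astype(int)
    near=(P[:,0]>.25)&(P[:,0]<.9)&(abs(P[:,1]+.1)<.3)
    m=near&(P[:,2]>.234)&(P[:,2]<.27); Q=P[m]; print(n,'lamp',len(Q),Q.min(0),Q.max(0),np.median(Q[:,2]))
    (cx,cy),(w,h),a=cv2.minAreaRect(Q[:,:2].astype(np.float32)); print('rect',cx,cy,w,h,a)
    h_=Q[np.hypot(*(Q[:,:2]-Q[np.argmin(Q[:,0]),:2]).T)>.12]; c0=h_[:,:2].mean(0);u,s,v=np.linalg.svd(h_[:,:2]-c0);dd=v[0]*np.sign(v[0,0]);print('head',c0,'yaw',np.arctan2(dd[1],dd[0]))
    t=Q[Q[:,2]>np.percentile(Q[:,2],50)+.003];print('collar',len(t),t.mean(0))
    b=near&(P[:,2]>.008)&(P[:,2]<.022)&(col.max(1)<70); B=P[b];(x,y),rr=cv2.minEnclosingCircle(B[:,:2].astype(np.float32));print('base',len(B),x,y,rr,B.min(0),B.max(0))
    o=near&(P[:,2]>.03)&(P[:,2]<.12); 
    g=np.zeros(z['d'].shape,np.uint8);g[uv[o,1],uv[o,0]]=1
    k,L,st,ce=cv2.connectedComponentsWithStats(g)
    for i in range(1,k):
        if st[i,4]>30:
            s=o&(L[uv[:,1],uv[:,0]]==i);print(' obj',P[s].min(0).round(3),P[s].max(0).round(3),ce[i].round())
E
```

```text
scene lamp 2604 [ 0.52430521 -0.17820917  0.23403622] [ 0.81952665 -0.06794625  0.25296994] 0.24566858794680901
rect 0.6709725856781006 -0.12694771587848663 0.3014921247959137 0.03948914259672165 16.052766799926758
head [ 0.73295878 -0.11242229] yaw 0.2867502927949149
collar 134 [ 0.55046131 -0.16124322  0.25061969]
base 2212 0.5667757391929626 -0.10032564401626587 0.23232528567314148 [ 0.46685891 -0.31914358  0.00812361] [0.68860015 0.11849231 0.02190065]
 obj [0.574 0.029 0.03 ] [0.671 0.121 0.065] [268. 229.]
 obj [ 0.46  -0.073  0.03 ] [ 0.512 -0.04   0.072] [189. 235.]
 obj [ 0.521 -0.176  0.03 ] [ 0.552 -0.15   0.12 ] [167. 264.]
 obj [ 0.617 -0.026  0.03 ] [0.689 0.013 0.058] [252. 260.]
 obj [ 0.46  -0.331  0.031] [ 0.489 -0.296  0.078] [ 95. 293.]
 obj [ 0.641 -0.382  0.03 ] [ 0.737 -0.22   0.097] [162. 352.]
top lamp 1354 [ 0.52353076 -0.17824129  0.23423735] [ 0.81399462 -0.06725626  0.25652164] 0.24589109767136652
rect 0.6688735485076904 -0.1260364055633545 0.30090320110321045 0.038861460983753204 16.180479049682617
head [ 0.72428535 -0.10897434] yaw 0.28489249969478614
collar 142 [ 0.60526927 -0.14385565  0.25076002]
base 1503 0.5330662131309509 -0.09832630306482315 0.20969517529010773 [ 0.45487747 -0.30159611  0.00813052] [0.61685643 0.102738   0.02192565]
 obj [ 0.64  -0.382  0.031] [ 0.739 -0.221  0.1  ] [367. 155.]
 obj [ 0.573 -0.025  0.03 ] [0.685 0.118 0.067] [255. 179.]
 obj [ 0.522 -0.172  0.03 ] [ 0.541 -0.153  0.12 ] [326. 207.]
 obj [ 0.452 -0.071  0.03 ] [ 0.506 -0.013  0.075] [286. 226.]
 obj [ 0.452 -0.325  0.032] [ 0.485 -0.296  0.078] [376. 227.]
```

View pics/crop0.png

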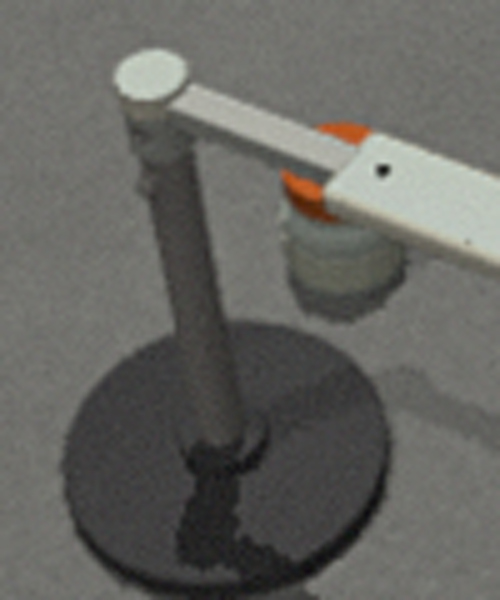

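```bash
python3 - <<'E'
from h import *
from scipy.optimize import least_squares
for n in('scene','top'):
    z=np.load(f'pics/{n}0.npz');uv,P=cloud(n,z['d'])
    n0=np.hypot(P[:,0]-.538,P[:,1]+.165)<.04
    S=P[n0&(P[:,2]>.03)&(P[:,2]<.185)]
    f=least_squares(lambda q:np.hypot(S[:,0]-q[0],S[:,1]-q[1])-.01125,[.538,-.165],loss='soft_l1',f_scale=.001);print(n,'post',len(S),f.x)
    S=P[n0&(P[:,2]>.2485)&(P[:,2]<.254)];c,r_=cv2.minEnclosingCircle(S[:,:2].astype(np.float32));print('collar top',c,r_,S.mean(0))
    S=P[n0&(P[:,2]>.218)&(P[:,2]<.236)];
    if len(S)>10: f=least_squares(lambda q:np.hypot(S[:,0]-q[0],S[:,1]-q[1])-.0135,[.538,-.165],loss='soft_l1',f_scale=.001);print(n,'tube',len(S),f.x)
    if n=='scene':
        a=f.x
        for uvp in[(153.5,226.5),(154,227),(154.5,227.5)]:
            b=plane(n,[uvp],.2)[0][:2]-a; print('button',uvp,b,np.hypot(*b),np.arctan2(b[1],b[0])+np.pi/2)
        # point cloud around button: radius from axis vs height
        s=n0&(P[:,2]>.188)&(P[:,2]<.226)
        rr=np.hypot(*(P[s,:2]-a).T);
        for q,ra,w in zip(uv[s],rr,P[s]): print(q,round(ra*1e3,1),(w*1e3).round(1),z['p'][q[1],q[0]].tolist())
E
```

```text
scene post 503 [ 0.53863539 -0.16367228]
collar top (0.543764591217041, -0.1608601063489914) 0.01961866021156311 [ 0.54094755 -0.1643501   0.25065815]
scene tube 83 [ 0.53922508 -0.16323345]
button (153.5, 226.5) [ 0.00092768 -0.01437882] 0.014408712040546912 0.06442790520505803
button (154, 227) [ 0.00273965 -0.01454038] 0.014796224680433047 0.18623352989591968
button (154.5, 227.5) [ 0.0045475  -0.01470168] 0.015388930209425609 0.29998402294025217
[151 215] 12.7 [ 530.  -172.   221.3] [68, 68, 64]
[151 217] 14.5 [ 538.4 -177.7  225.8] [80, 78, 74]
[152 217] 11.7 [ 537.2 -174.8  222.8] [84, 82, 78]
[160 217] 12.5 [ 551.5 -165.6  226. ] [71, 71, 69]
[161 217] 12.6 [ 551.8 -163.6  224.7] [71, 73, 68]
[162 217] 12.7 [ 551.8 -161.4  223. ] [63, 67, 63]
[163 217] 12.6 [ 550.9 -158.6  220.4] [65, 66, 65]
[164 217] 13.3 [ 550.4 -156.   218.1] [83, 84, 79]
[151 218] 14.9 [ 538.5 -178.2  223.4] [84, 84, 79]
[152 218] 14.0 [ 540.6 -177.2  224.2] [83, 83, 81]
[153 218] 12.2 [ 541.1 -175.3  223.2] [75, 71, 71]
[154 218] 11.1 [ 542.4 -173.9  223. ] [79, 78, 75]
[155 218] 12.0 [ 545.5 -173.5  224
[... 6745 characters left out ...]
]
[160 229] 10.9 [ 548.4 -169.1  192.1] [66, 63, 60]
[161 229] 12.9 [ 551.  -168.4  193.5] [69, 64, 62]
[162 229] 11.5 [ 550.4 -165.7  191. ] [67, 62, 62]
[157 230] 11.0 [ 543.5 -173.4  189. ] [68, 68, 66]
[158 230] 12.2 [ 546.6 -172.9  190.9] [62, 63, 60]
[159 230] 12.5 [ 548.4 -171.8  191.3] [69, 67, 64]
[160 230] 12.8 [ 549.8 -170.4  191.3] [65, 64, 60]
[161 230] 11.3 [ 549.5 -167.9  189.1] [66, 62, 60]
[162 230] 11.2 [ 550.1 -166.   188.1] [56, 59, 57]
[159 231] 12.5 [ 548.1 -172.   188.4] [69, 69, 65]
top post 100 [ 0.53787334 -0.16522954]
collar top (0.5499023199081421, -0.1612035483121872) 0.026385046541690826 [ 0.53928692 -0.16381239  0.2508037 ]
top tube 20 [ 0.53757985 -0.16489994]
```

Emit:
step_arm --plan '[[[-27.9,-24.9,-16,0],[-27.9,-24.9,-16,0],[-27.9,-24.9,-16,0],[-27.9,-24.9,-16,0],[-27.9,-24.9,-16,0],[-27.9,-24.9,-16,0],[-27.9,-24.9,0,0],[-27.9,-24.9,0,0],[-27.9,-24.9,0,0],[-27.9,-24.9,0,0]]]' --claw 70 --newtons 8

```text
clock: 0.93
tcp_pos: [0.3901, 0.1773, 0.3012]
tool_rot: [0.215, 0.977, 0.0, 0.0]
ft_force: [0.7, -0.5, 0.2]
width: 0.07
grasp_force: 0.0
```

Emit:
step_arm --plan '[[[-27.9,-24.9,0,0],[-27.9,-24.9,0,0],[-27.9,-24.9,0,0],[-27.9,-24.9,0,0],[-27.9,-24.9,0,0],[-27.9,-24.9,0,0],[-27.9,-24.9,0,0],[-27.9,-24.9,0,0],[-27.9,-24.9,0,0],[-27.9,-24.9,0,0]]]'

```text
clock: 1.77
tcp_pos: [0.539, -0.1659, 0.3007]
tool_rot: [0.215, 0.977, 0.0, -0.0]
ft_force: [1.0, 0.8, 0.3]
width: 0.0699
grasp_force: 0.0
```

Emit:
step_arm --plan '[[[0,0,0,-1],[0,0,0,-1],[0,0,0,-1],[0,0,0,-1],[0,0,0,-1],[0,0,0,-1],[0,0,0,-1],[0,0,0,-0.5],[0,0,0,0]]]'

```text
clock: 2.52
tcp_pos: [0.5386, -0.164, 0.3007]
tool_rot: [-0.111, 0.994, 0.0, -0.0]
ft_force: [1.5, -0.5, -1.2]
width: 0.0699
grasp_force: 0.0
```

Emit:
step_arm --plan '[[[0,0,15,0],[0,0,15,0],[0,0,15,0],[0,0,15,0],[0,0,15,0],[0,0,12,0],[0,0,10,0],[0,0,7,0],[0,0,4,0],[0,0,0,0]]]'

```text
clock: 3.35
tcp_pos: [0.5385, -0.1639, 0.1924]
tool_rot: [-0.11, 0.994, 0.0, -0.001]
ft_force: [0.1, -0.1, -0.8]
width: 0.0702
grasp_force: 0.0
```

```bash
python3 - <<'E'
from h import *
p,d=cap('scene','s1');q,_=cap('top','t1')
a=cv2.resize(p[150:280,100:220],None,fx=4,fy=4,interpolation=cv2.INTER_CUBIC)
b=cv2.resize(q[150:250,290:390],None,fx=3,fy=3)
o=np.zeros((520,780,3),np.uint8);o[:,:480]=a;o[:300,480:]=b;cv2.imwrite('pics/c1.png',o[:,:,::-1])
s=readout.get_obs();print(s['tcp_pos'],s['ft_force'],s['clock'])
E
```

```text
[ 0.53917442 -0.16427779  0.193741  ] [-0.03964897 -0.85949912 -0.09788194] 3.45
```

View pics/c1.png

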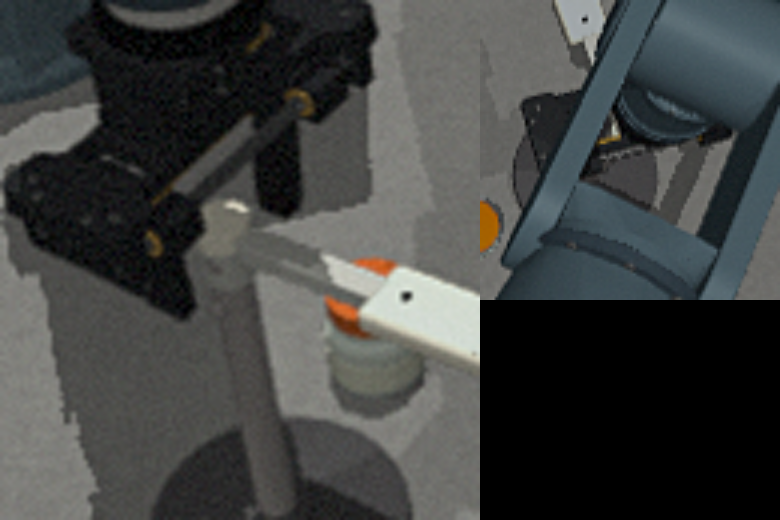

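Emit:
step_arm --plan '[[[0,0,0,0],[0,0,0,0],[0,0,0,0],[0,0,0,0],[0,0,0,0],[0,0,0,0]]]' --claw 34 --newtons 10

```text
clock: 3.95
tcp_pos: [0.5389, -0.1641, 0.1933]
tool_rot: [-0.111, 0.994, -0.0, 0.0]
ft_force: [0.2, 0.0, 0.1]
width: 0.0345
grasp_force: 0.0
```

Emit:
step_arm --plan '[[[0,0,0,0],[0,0,0,0],[0,0,0,0],[0,0,0,0]]]' --claw 24 --newtons 10

```text
clock: 4.28
tcp_pos: [0.5388, -0.164, 0.1932]
tool_rot: [-0.111, 0.994, 0.0, -0.0]
ft_force: [-0.4, 0.8, 0.4]
width: 0.0265
grasp_force: 10.0
```

Emit:
step_arm --plan '[[[0,0,0,0],[0,0,0,0],[0,0,0.7,0],[0,0,0.7,0],[0,0,0.7,0],[0,0,0.7,0]]]' --newtons 35

```text
clock: 4.78
tcp_pos: [0.5389, -0.1641, 0.192]
tool_rot: [-0.111, 0.994, -0.0, 0.0]
ft_force: [-4.2, 3.6, 11.1]
width: 0.026
grasp_force: 35.0
```

Emit:
step_arm --plan '[[[0,0,0.6,0],[0,0,0.6,0],[0,0,0.6,0],[0,0,0.6,0],[0,0,0.6,0]]]'

```text
clock: 5.2
tcp_pos: [0.5389, -0.164, 0.189]
tool_rot: [-0.111, 0.994, -0.0, 0.0]
ft_force: [-4.8, 2.8, 11.2]
width: 0.0263
grasp_force: 35.0
```

```bash
python3 - <<'E'
from h import *
p,d=cap('scene','s2');uv,P=cloud('scene',d);m=(P[:,2]>.2)&(P[:,0]>.62)&(P[:,0]<.8)&(P[:,2]<.26)&(P[:,1]<-.05)&(P[:,1]>-.17)
print(m.sum(),np.median(P[m,2])); s=readout.get_obs();print(s['tcp_pos'],s['ft_force'],s['moment'])
E
```

```text
1874 0.24150348694635898
[ 0.53888701 -0.16404429  0.18885588] [-5.34339445  2.80786586 10.10986491] [0.47816588 0.69662526 0.0150427 ]
```

Emit:
step_arm --plan '[[[0,0,0.6,0],[0,0,0.6,0],[0,0,0.6,0]]]'

```text
clock: 5.5
tcp_pos: [0.5389, -0.164, 0.1872]
tool_rot: [-0.111, 0.994, -0.0, 0.0]
ft_force: [-4.0, 3.3, 9.5]
width: 0.0262
grasp_force: 35.0
```

Emit:
step_arm --plan '[[[0,0,0.5,0],[0,0,0.5,0],[0,0,0.5,0]]]'

```text
clock: 5.75
tcp_pos: [0.5389, -0.1641, 0.1857]
tool_rot: [-0.111, 0.994, -0.0, 0.0]
ft_force: [-4.5, 3.5, 10.3]
width: 0.0261
grasp_force: 35.0
```

Emit:
step_arm --plan '[[[0,0,0.5,0],[0,0,0.5,0],[0,0,0.5,0]]]'

```text
clock: 6.0
tcp_pos: [0.5389, -0.164, 0.1842]
tool_rot: [-0.111, 0.994, -0.0, 0.0]
ft_force: [-5.5, 3.8, 10.0]
width: 0.026
grasp_force: 35.0
```

Emit:
step_arm --plan '[[[0,0,0.5,0],[0,0,0.5,0]]]'

```text
clock: 6.17
tcp_pos: [0.5389, -0.1641, 0.1832]
tool_rot: [-0.111, 0.994, -0.0, 0.0]
ft_force: [-5.6, 3.2, 10.5]
width: 0.0263
grasp_force: 35.0
```

Emit:
step_arm --plan '[[[0,0,0.5,0],[0,0,0.5,0]]]'

```text
clock: 6.33
tcp_pos: [0.5389, -0.164, 0.1822]
tool_rot: [-0.111, 0.994, -0.0, 0.0]
ft_force: [-5.8, 2.9, 11.4]
width: 0.0264
grasp_force: 35.0
```

Emit:
step_arm --plan '[[[0,0,0.5,0],[0,0,0.5,0]]]'

```text
clock: 6.5
tcp_pos: [0.5389, -0.164, 0.1818]
tool_rot: [-0.111, 0.994, -0.0, 0.0]
ft_force: [-7.0, 3.9, 15.3]
width: 0.0264
grasp_force: 35.0
```

Emit:
step_arm --plan '[[[0,0,0.3,0],[0,0,0,0]]]'

```text
clock: 6.67
tcp_pos: [0.539, -0.1641, 0.1817]
tool_rot: [-0.111, 0.994, -0.0, 0.0]
ft_force: [-7.5, 4.7, 14.8]
width: 0.0264
grasp_force: 35.0
```

Emit:
step_arm --plan '[[[0,0,0.3,0],[0,0,0,0]]]'

```text
clock: 6.83
tcp_pos: [0.539, -0.1641, 0.1816]
tool_rot: [-0.111, 0.994, -0.0, 0.0]
ft_force: [-7.8, 5.1, 15.5]
width: 0.0265
grasp_force: 35.0
```

Emit:
step_arm --plan '[[[0,0,0.3,0],[0,0,0,0]]]'

```text
clock: 7.0
tcp_pos: [0.539, -0.1641, 0.1815]
tool_rot: [-0.111, 0.994, -0.0, 0.0]
ft_force: [-8.7, 4.0, 16.5]
width: 0.0263
grasp_force: 35.0
```

Emit:
step_arm --plan '[[[0,0,0.4,0],[0,0,0,0]]]'

```text
clock: 7.17
tcp_pos: [0.539, -0.1641, 0.1814]
tool_rot: [-0.111, 0.994, -0.0, 0.0]
ft_force: [-9.9, 5.5, 18.9]
width: 0.0261
grasp_force: 35.0
```

Emit:
step_arm --plan '[[[0,0,0.4,0],[0,0,0,0]]]'

```text
clock: 7.33
tcp_pos: [0.539, -0.1641, 0.1812]
tool_rot: [-0.111, 0.994, -0.0, 0.0]
ft_force: [-9.8, 5.5, 20.6]
width: 0.0263
grasp_force: 35.0
```

Emit:
step_arm --plan '[[[0,0,0.4,0],[0,0,0,0]]]'

```text
clock: 7.5
tcp_pos: [0.539, -0.1641, 0.1811]
tool_rot: [-0.111, 0.994, -0.001, 0.001]
ft_force: [-11.1, 6.2, 21.5]
width: 0.0265
grasp_force: 35.0
```

Emit:
step_arm --plan '[[[0.4,0.25,0,0],[0.4,0.25,0,0],[0,0,0,0]]]'

```text
clock: 7.75
tcp_pos: [0.5391, -0.1641, 0.1811]
tool_rot: [-0.111, 0.994, -0.001, 0.002]
ft_force: [-5.6, 3.9, 18.1]
width: 0.0259
grasp_force: 35.0
```

Relieved laterally. Continue down with a matching pull-back.

Emit:
step_arm --plan '[[[0.3,0.2,0.4,0],[0.2,0.1,0.4,0],[0,0,0,0]]]'

```text
clock: 8.0
tcp_pos: [0.5391, -0.1641, 0.181]
tool_rot: [-0.111, 0.994, -0.001, 0.002]
ft_force: [-5.9, 4.8, 22.0]
width: 0.0265
grasp_force: 35.0
```

Emit:
step_arm --plan '[[[0.1,0.1,0.4,0],[0,0,0,0]]]'

```text
clock: 8.17
tcp_pos: [0.5391, -0.1641, 0.181]
tool_rot: [-0.111, 0.994, -0.001, 0.002]
ft_force: [-5.6, 4.7, 22.7]
width: 0.0262
grasp_force: 35.0
```

Emit:
step_arm --plan '[[[0.1,0.1,0.4,0],[0,0,0,0]]]'

```text
clock: 8.33
tcp_pos: [0.5392, -0.1641, 0.1809]
tool_rot: [-0.111, 0.994, -0.002, 0.003]
ft_force: [-5.5, 5.1, 23.6]
width: 0.0263
grasp_force: 35.0
```

Emit:
step_arm --plan '[[[0.1,0.1,0.4,0],[0.1,0.1,0.4,0],[0,0,0,0]]]'

```text
clock: 8.58
tcp_pos: [0.5392, -0.1641, 0.1807]
tool_rot: [-0.111, 0.994, -0.002, 0.003]
ft_force: [-7.2, 5.0, 27.5]
width: 0.0264
grasp_force: 35.0
```

```bash
python3 - <<'E'
from h import *
p,d=cap('scene','s3');uv,P=cloud('scene',d);m=(P[:,2]>.2)&(P[:,0]>.62)&(P[:,0]<.8)&(P[:,2]<.26)&(P[:,1]<-.05)&(P[:,1]>-.17)
Q=P[m];A=np.c_[Q[:,:2]-[.539,-.164],np.ones(len(Q))];print(np.median(Q[:,2]),np.linalg.lstsq(A,Q[:,2],rcond=None)[0]); s=readout.get_obs();print(s['tcp_pos'],s['ft_force'],s['moment'])
c=cv2.resize(p[150:270,100:220],None,fx=5,fy=5,interpolation=cv2.INTER_CUBIC); cv2.imwrite('pics/c3.png',c[:,:,::-1])
E
```

```text
0.23329037239942163 [-0.03278989  0.10953868  0.23315069]
[ 0.53918817 -0.16414449  0.18064185] [-7.8090436   4.68692908 27.06041928] [0.93733935 1.09151454 0.00357768]
```

View pics/c3.png

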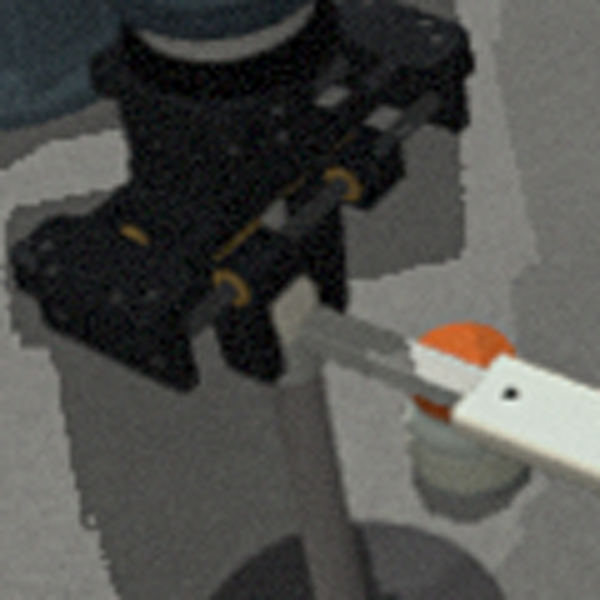

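Emit:
step_arm --plan '[[[0,0,0,0.4],[0,0,0,0.4]]]'

```text
clock: 8.8
tcp_pos: [0.5392, -0.1642, 0.1805]
tool_rot: [-0.075, 0.997, -0.002, 0.003]
ft_force: [-6.4, 5.6, 26.6]
width: 0.0263
grasp_force: 35.0
```

Emit:
step_arm --plan '[[[0,0,0,-0.4],[0,0,0,-0.4]]]'

```text
clock: 8.97
tcp_pos: [0.5391, -0.1641, 0.1805]
tool_rot: [-0.111, 0.994, -0.002, 0.003]
ft_force: [-7.2, 5.1, 25.6]
width: 0.0266
grasp_force: 35.0
```

Emit:
step_arm --plan '[[[0,0,0,-0.4],[0,0,0,-0.4]]]'

```text
clock: 9.13
tcp_pos: [0.5391, -0.1641, 0.1804]
tool_rot: [-0.146, 0.989, -0.002, 0.003]
ft_force: [-6.2, 3.9, 26.7]
width: 0.0263
grasp_force: 35.0
```

Emit:
step_arm --plan '[[[0,0,0,-0.4],[0,0,0,-0.4]]]'

```text
clock: 9.3
tcp_pos: [0.5391, -0.1641, 0.1804]
tool_rot: [-0.181, 0.984, -0.002, 0.003]
ft_force: [-6.5, 4.8, 25.6]
width: 0.0264
grasp_force: 35.0
```

Emit:
step_arm --plan '[[[0.1,0.1,0.2,0.4],[0,0,0,0.4],[0,0,0,0.4],[0,0,0,0.4]]]'

```text
clock: 9.63
tcp_pos: [0.5392, -0.1642, 0.1804]
tool_rot: [-0.11, 0.994, -0.002, 0.003]
ft_force: [-6.7, 4.5, 26.4]
width: 0.0262
grasp_force: 35.0
```

Emit:
step_arm --plan '[[[0.1,0.1,0.2,0.4],[0,0,0,0.4],[0,0,0,-0.4],[0,0,0,-0.4]]]'

```text
clock: 9.97
tcp_pos: [0.5392, -0.1642, 0.1804]
tool_rot: [-0.111, 0.994, -0.002, 0.003]
ft_force: [-6.6, 5.3, 27.2]
width: 0.0261
grasp_force: 35.0
```

```bash
cat >> h.py <<'E'
def head(d,n='scene',c=(.5388,-.164)):
    "height, slopes and yaw of the light head's top face"
    uv,P=cloud(n,d);m=(P[:,2]>.2)&(P[:,2]<.26)&(P[:,0]>.6)&(P[:,1]<-.0)&(P[:,1]>-.24);Q=P[m]
    z=np.median(Q[:,2]);Q=Q[abs(Q[:,2]-z)<.006]
    (cx,cy),(w,h),a=cv2.minAreaRect(Q[:,:2].astype(np.float32))
    e=np.linalg.svd(Q[:,:2]-Q[:,:2].mean(0))[2][0];e=e*np.sign(e[0]);nrm=np.array([-e[1],e[0]])
    R=Q[abs((Q[:,:2]-[cx,cy])@nrm)<.012];s=(R[:,:2]-c)@e;s2=(R[:,:2]-c)@nrm
    k=np.linalg.lstsq(np.c_[s,s2,np.ones(len(s))],R[:,2],rcond=None)[0]
    return dict(n=len(R),z=np.median(R[:,2]),mean=R[:,2].mean(),slope=k[:2],yaw=np.arctan2(e[1],e[0]),yawc=np.arctan2(cy-c[1],cx-c[0]))
E
python3 - <<'E'
from h import *
for f in('s0','s1','s2','s3'):
    print(f,head(np.load('pics/'+f.replace('s0','scene0')+'.npz')['d']))
p,d=cap('scene','s4');print(head(d));s=readout.get_obs();print(s['tcp_pos'],s['ft_force'],s['moment'],s['joints'],s['joint_efforts'])
E
```

```text
s0 {'n': 1232, 'z': np.float64(0.24607510119915277), 'mean': np.float64(0.2460115752627835), 'slope': array([-0.00025518,  0.0101247 ]), 'yaw': np.float64(0.2835457954928238), 'yawc': np.float64(0.2748030112809457)}
s1 {'n': 1219, 'z': np.float64(0.24614859092026986), 'mean': np.float64(0.24605857879215481), 'slope': array([-0.00111037,  0.01177859]), 'yaw': np.float64(0.28290023445849777), 'yawc': np.float64(0.2765317583974435)}
s2 {'n': 1226, 'z': np.float64(0.24183618567838622), 'mean': np.float64(0.24175868410105944), 'slope': array([-0.00041459,  0.01067143]), 'yaw': np.float64(0.28254298687007895), 'yawc': np.float64(0.2768272535144915)}
s3 {'n': 1211, 'z': np.float64(0.23358663971418148), 'mean': np.float64(0.23354347122311916), 'slope': array([-0.00018832,  0.00878248]), 'yaw': np.float64(0.28418683388240157), 'yawc': np.float64(0.27602798703311393)}
{'n': 1216, 'z': np.float64(0.2332412867343212), 'mean': np.float64(0.23319149790648314), 'slope': array([-0.00050259,  0.01173255]), 'yaw': np.float64(0.27750526854068835), 'yawc': np.float64(0.2686675224246714)}
[ 0.53917124 -0.16412816  0.18038088] [-7.06258182  4.3834504  26.44970672] [ 0.87548738  1.02954511 -0.04730099] [-5.06308493e-01  1.73140374e-01  1.66779878e+00  4.08501287e-04
  1.29309734e+00 -2.30295812e+00] [ -1.53982233 -28.34051013 -24.78938162  -0.47670376  -2.29888089
   0.09816428]
```

Emit:
step_arm --plan '[[[0,0,-1,0],[0,0,-1,0],[0,0,-1,0]]]'

```text
clock: 10.27
tcp_pos: [0.539, -0.1641, 0.1805]
tool_rot: [-0.111, 0.994, -0.002, 0.003]
ft_force: [5.5, -0.8, 2.0]
width: 0.0267
grasp_force: 35.0
```

Emit:
step_arm --plan '[[[0,0,0,0],[0,0,0,0],[0,0,0,0],[0,0,0,0],[0,0,0,0],[0,0,-20,0],[0,0,-30,0],[0,0,-30,0],[0,0,-30,0],[0,0,0,0]]]' --claw 70

```text
clock: 11.1
tcp_pos: [0.5392, -0.1646, 0.2945]
tool_rot: [-0.111, 0.994, -0.003, 0.004]
ft_force: [0.6, -0.4, 1.1]
width: 0.0701
grasp_force: 0.0
```

```bash
cat > b.py <<'E'
from h import *
from scipy.optimize import least_squares
D=[];I=[]
for i in range(12):
    p,d=viewer.capture('scene');D.append(np.where(d>0,d,np.nan));I.append(p)
d=np.nan_to_num(np.nanmean(D,0));p=np.mean(I,0).astype(np.uint8);np.savez('pics/avg.npz',p=p,d=d)
print(head(d));uv,P=cloud('scene',d)
n0=np.hypot(P[:,0]-.538,P[:,1]+.165)<.03
S=P[n0&(P[:,2]>.05)&(P[:,2]<.18)]
f=least_squares(lambda q:np.hypot(S[:,0]-q[0],S[:,1]-q[1])-.01125,[.538,-.165],loss='soft_l1',f_scale=.001);a=f.x;print('post',a)
s=n0&(P[:,2]>.18)&(P[:,2]<.215);rel=P[s,:2]-a;rr=np.hypot(*rel.T);az=np.arctan2(rel[:,1],rel[:,0])+np.pi/2
for q,r_,z_,t in zip(uv[s],rr,P[s,2],az):
    if r_>.0128 or q[0]<153: print(q,(r_*1e3).round(1),(z_*1e3).round(1),t.round(2))
c=cv2.resize(p[195:245,130:190],None,fx=10,fy=10,interpolation=cv2.INTER_CUBIC); cv2.imwrite('pics/avg.png',c[:,:,::-1])
o=readout.get_obs();print(o['clock'],o['tcp_pos'])
E
python3 b.py
```

```text
{'n': 1209, 'z': np.float64(0.23363507337586442), 'mean': np.float64(0.23353457515898504), 'slope': array([-0.00090589,  0.01039665]), 'yaw': np.float64(0.2854065103685888), 'yawc': np.float64(0.2807277596737687)}
post [ 0.53863216 -0.16368395]
[152 219] 12.0 208.9 -0.89
[151 220] 13.8 213.8 -0.32
[152 221] 13.2 213.3 -0.09
[162 221] 14.3 214.4 1.56
[163 221] 13.7 211.8 1.76
[152 222] 14.1 211.7 -0.02
[159 222] 13.6 214.5 1.12
[160 222] 14.0 214.1 1.25
[161 222] 13.4 212.3 1.41
[162 222] 13.9 211.5 1.55
[163 222] 13.8 209.4 1.72
[164 222] 14.0 207.1 1.91
[165 222] 13.8 203.0 2.2
[152 223] 13.8 207.6 -0.13
[153 223] 13.5 209.6 0.11
[155 223] 12.9 211.4 0.47
[156 223] 13.8 212.7 0.67
[157 223] 14.3 213.3 0.82
[158 223] 14.3 213.1 0.95
[159 223] 14.0 212.2 1.09
[160 223] 13.6 211.0 1.23
[161 223] 14.2 210.6 1.36
[162 223] 14.3 209.3 1.51
[163 223] 14.1 207.4 1.67
[164 223] 13.7 204.4 1.89
[152 224] 14.0 204.3 -0.17
[153 224] 13.6 206.5 0.07
[154 224] 14.3 209.2 0.34
[155 224] 14.7 210.5 0.52
[156 224] 13.7 209.7 0.63
[157 224] 14.1 210.3 0.79
[158 224] 15.0 211.0 0.93
[159 224] 14.3 209
[... 231 characters left out ...]
06.8 0.75
[158 225] 13.9 207.0 0.9
[159 225] 13.9 206.6 1.03
[160 225] 14.1 206.1 1.17
[161 225] 14.0 205.0 1.31
[162 225] 13.9 203.7 1.46
[153 226] 15.8 203.7 0.18
[154 226] 14.7 203.5 0.29
[155 226] 13.7 203.2 0.4
[156 226] 13.9 204.1 0.58
[157 226] 14.6 205.1 0.74
[158 226] 14.0 204.4 0.87
[159 226] 13.6 203.5 1.01
[160 226] 13.6 203.0 1.15
[161 226] 14.6 203.1 1.27
[152 227] 17.2 200.6 0.05
[153 227] 16.9 202.1 0.22
[154 227] 16.4 202.6 0.35
[155 227] 14.9 201.7 0.43
[156 227] 14.4 201.7 0.56
[153 228] 17.8 200.3 0.24
[154 228] 17.3 200.8 0.36
[155 228] 16.0 200.0 0.45
[156 228] 14.8 199.1 0.55
[154 229] 17.5 197.9 0.34
[155 229] 16.3 197.4 0.43
11.7 [ 0.53652227 -0.16310847  0.28725279]
```

View pics/avg.png

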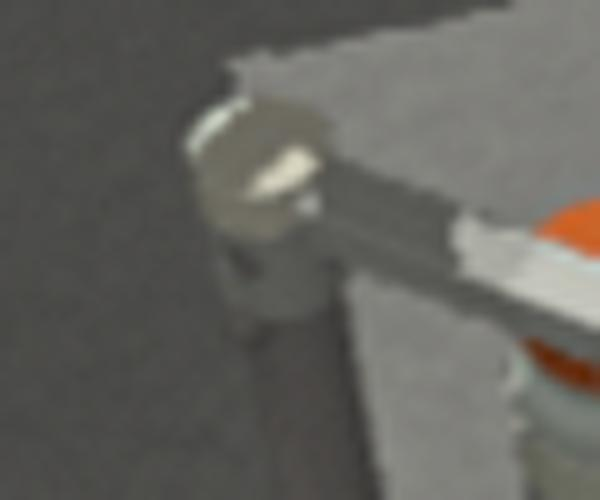

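Emit:
step_arm --plan '[[[-2,-1.3,0,-0.3],[0,0,15,0],[0,0,20,0],[0,0,20,0],[0,0,20,0],[0,0,15,0],[0,0,10,0],[0,0,6,0],[0,0,0,0],[0,0,0,0]]]'

```text
clock: 12.53
tcp_pos: [0.5392, -0.1642, 0.1822]
tool_rot: [-0.124, 0.992, -0.0, 0.0]
ft_force: [-0.2, -0.4, 1.2]
width: 0.0704
grasp_force: 0.0
```

Emit:
step_arm --plan '[[[0,0,0,0],[0,0,0,0],[0,0,0,0],[0,0,0,0],[0,0,0,0],[0,0,0,0],[0,0,0,0],[0,0,0,0]]]' --claw 20 --newtons 15

```text
clock: 13.2
tcp_pos: [0.5389, -0.1639, 0.1818]
tool_rot: [-0.124, 0.992, 0.0, 0.0]
ft_force: [0.0, 0.3, 1.3]
width: 0.0268
grasp_force: 15.0
```

Emit:
step_arm --plan '[[[0,0,0,0],[0,0,0,0]]]' --newtons 60

```text
clock: 13.37
tcp_pos: [0.5389, -0.1639, 0.1818]
tool_rot: [-0.124, 0.992, 0.0, 0.0]
ft_force: [-0.1, 0.8, 1.9]
width: 0.0261
grasp_force: 60.0
```

Emit:
step_arm --plan '[[[0.2,0.1,0.5,0],[0.2,0.1,0.5,0],[0.2,0.1,0.5,0],[0.2,0.1,0.5,0],[0,0,0,0]]]'

```text
clock: 13.78
tcp_pos: [0.5391, -0.164, 0.1818]
tool_rot: [-0.124, 0.992, -0.001, 0.001]
ft_force: [-0.6, 2.9, 10.2]
width: 0.0263
grasp_force: 60.0
```

Emit:
step_arm --plan '[[[0.1,0.1,0.4,0],[0.1,0.1,0.4,0],[0,0,0,0]]]'

```text
clock: 14.03
tcp_pos: [0.5391, -0.164, 0.1818]
tool_rot: [-0.124, 0.992, -0.001, 0.002]
ft_force: [-1.8, 3.3, 15.7]
width: 0.0259
grasp_force: 60.0
```

Emit:
step_arm --plan '[[[0.1,0.1,0.4,0],[0.1,0.1,0.4,0],[0,0,0,0]]]'

```text
clock: 14.28
tcp_pos: [0.5392, -0.164, 0.1818]
tool_rot: [-0.124, 0.992, -0.001, 0.002]
ft_force: [-3.7, 3.7, 18.5]
width: 0.0258
grasp_force: 60.0
```

Emit:
step_arm --plan '[[[0.1,0.1,0.4,0],[0.1,0.1,0.4,0],[0,0,0,0]]]'

```text
clock: 14.53
tcp_pos: [0.5392, -0.164, 0.1817]
tool_rot: [-0.124, 0.992, -0.002, 0.002]
ft_force: [-5.5, 3.9, 20.9]
width: 0.0261
grasp_force: 60.0
```

Emit:
step_arm --plan '[[[0.2,0.1,0.4,0],[0.2,0.1,0.4,0],[0,0,0,0]]]'

```text
clock: 14.78
tcp_pos: [0.5392, -0.1641, 0.1816]
tool_rot: [-0.124, 0.992, -0.002, 0.003]
ft_force: [-4.9, 4.5, 24.7]
width: 0.0258
grasp_force: 60.0
```

Emit:
step_arm --plan '[[[0.2,0.1,0.4,0],[0,0,0,0]]]'

```text
clock: 14.95
tcp_pos: [0.5393, -0.1641, 0.1816]
tool_rot: [-0.124, 0.992, -0.002, 0.003]
ft_force: [-5.5, 4.3, 25.2]
width: 0.026
grasp_force: 60.0
```

```bash
python3 - <<'E'
from h import *
p,d=cap('scene','s5');uv,P=cloud('scene',d)
rel=P[:,:2]-[.5388,-.164];e=.25;x=rel@[np.cos(e),np.sin(e)];y=rel@[-np.sin(e),np.cos(e)]
s=(abs(x)<.02)&(abs(y)>.0125)&(abs(y)<.06)&(P[:,2]>.15)&(P[:,2]<.26)
for q,a,b,c in zip(uv[s],x[s],y[s],P[s,2]):
    if q[1]>217: print(q,(np.array([a,b,c])*1e3).round(1),p[q[1],q[0]].tolist())
o=readout.get_obs();print(o['tcp_pos'],o['ft_force'])
c=cv2.resize(p[200:245,130:190],None,fx=10,fy=10,interpolation=cv2.INTER_CUBIC); c=np.clip(c.astype(int)*2,0,255).astype(np.uint8);cv2.imwrite('pics/c5.png',c[:,:,::-1])
E
```

```text
[144 218] [ -7.4 -28.2 234.7] [18, 17, 19]
[145 218] [ -4.6 -28.3 236.2] [16, 20, 18]
[146 218] [ -1.8 -28.4 237.7] [19, 21, 21]
[147 218] [  1.2 -28.7 239.4] [16, 13, 14]
[148 218] [  4.7 -29.4 241.8] [9, 11, 17]
[149 218] [  5.6 -27.8 240.8] [12, 16, 19]
[150 218] [ 10.4 -29.8 245. ] [0, 4, 9]
[151 218] [ 11.  -27.8 243.5] [9, 9, 10]
[152 218] [ 11.9 -26.2 242.5] [16, 17, 14]
[153 218] [ 12.3 -24.  240.8] [10, 17, 15]
[154 218] [  9.8 -19.  235. ] [11, 11, 18]
[155 218] [ 11.1 -17.7 234.4] [18, 16, 17]
[156 218] [ 10.1 -14.1 230.8] [74, 74, 66]
[144 219] [ -9.2 -27.1 230.1] [35, 32, 35]
[145 219] [ -5.  -28.5 233.5] [12, 13, 14]
[146 219] [ -2.  -28.8 235.2] [12, 15, 13]
[147 219] [-1.000e-01 -2.800e+01  2.353e+02] [16, 13, 21]
[148 219] [  4.1 -29.4 238.8] [22, 20, 23]
[149 219] [  6.  -28.7 239.1] [7, 5, 12]
[150 219] [  7.4 -27.5 238.7] [13, 9, 16]
[151 219] [ 12.5 -29.8 243.3] [18, 19, 11]
[152 219] [ 10.1 -25.  237.8] [10, 15, 12]
[153 219] [ 12.6 -24.8 238.9] [15, 15, 19]
[154 219] [ 11.5 -21.2 235. ] [9, 8, 1]
[155 219] [ 10.3 -17.4 231.1] [10, 11, 9]
[156 219] [ 11.6 -16.1 
[... 2863 characters left out ...]
70, 64]
[153 226] [ 11.3 -27.4 221.2] [55, 51, 53]
[154 226] [ 11.  -24.5 218.3] [45, 45, 45]
[155 226] [ 11.8 -22.7 217.1] [49, 47, 47]
[152 227] [ -4.2 -15.7 199.5] [76, 75, 72]
[153 227] [-2.000e-01 -1.690e+01  2.027e+02] [81, 77, 76]
[154 227] [  2.  -16.4 203.3] [81, 78, 75]
[155 227] [  2.9 -14.6 202.1] [68, 69, 64]
[156 227] [  3.8 -12.8 200.9] [79, 79, 75]
[153 228] [ -1.1 -16.6 199.1] [77, 76, 73]
[154 228] [  1.4 -16.4 200.1] [72, 69, 68]
[155 228] [  3.6 -15.8 200.7] [71, 67, 66]
[156 228] [  3.8 -13.4 198.5] [66, 61, 61]
[154 229] [  2.  -17.5 198.5] [70, 68, 63]
[155 229] [  4.7 -17.5 200. ] [68, 65, 64]
[ 0.53926145 -0.16408178  0.18155456] [-4.6503242   4.76600414 26.3458109 ]
```

View pics/c5.png

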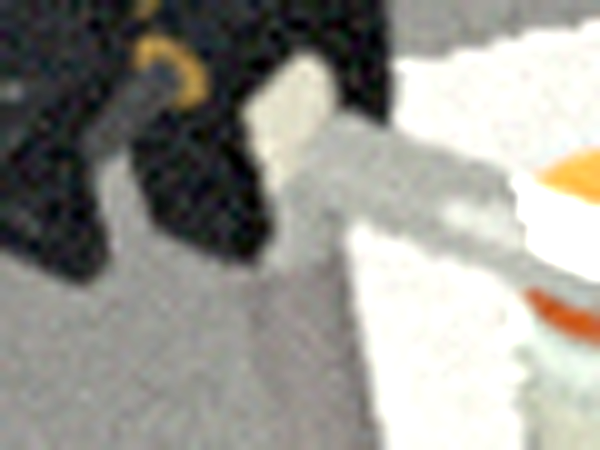

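Emit:
step_arm --plan '[[[-0.8,-0.5,-2,0],[-0.8,-0.5,-1.5,0],[0,0,-1,0]]]'

```text
clock: 15.25
tcp_pos: [0.5389, -0.1639, 0.1817]
tool_rot: [-0.124, 0.992, -0.0, 0.001]
ft_force: [1.0, 0.8, 1.4]
width: 0.0255
grasp_force: 60.0
```

```bash
python3 - <<'E'
from h import *
for f,c in(('scene0',(.241,.522,.2045)),('s1',(.5388,-.164,.1935)),('s5',(.5391,-.164,.1816)),('avg',(.5388,-.164,.2873))):
    d=np.load(f'pics/{f}.npz');uv,P=cloud('scene',d['d']);col=d['p'][uv[:,1],uv[:,0]].max(1)
    s=(np.hypot(P[:,0]-c[0],P[:,1]-c[1])<.1)&(P[:,2]>.15)&(P[:,2]<.45)&(col<45)
    h=np.histogram(P[s,2],np.arange(.15,.45,.01))[0];print(f,c[2],np.sort(P[s,2])[[0,5,20]].round(3),h)
o=readout.get_obs();print(o['tcp_pos'],o['ft_force'],o['clock'])
E
```

```text
scene0 0.2045 [0.237 0.24  0.245] [  0   0   0   0   0   0   0   0   6  29  43  39  33  44  19  56 161 115
 183 345  84  80  57  85 104  28   0   0   0   0]
s1 0.1935 [0.225 0.227 0.23 ] [   0    0    0    0    0    0    0   21   77   76   73   61   39   19
  181  347  371  411 1089  202  117   82  295  359   64   53  189   12
   25   29]
s5 0.1816 [0.217 0.221 0.224] [   0    0    0    0    0    0    3   52   69   68   63   30   23  213
  377  333  477 1011  189  107   95  311  328   41   54  193   14   23
   22   55]
avg 0.2873 [0.241 0.268 0.29 ] [   0    0    0    0    0    0    0    0    0    3    0    7    7    4
   24   10    0   57  114  124  133  128   36  100  282  496  300 1340
  265  212]
[ 0.53894274 -0.1639263   0.18166513] [0.98346054 0.78231045 1.42838307] 15.25
```

Emit:
step_arm --plan '[[[0,0,0,0],[0,0,0,0],[0,0,0,0],[0,0,0,0],[0,0,8,0],[0,0,8,0],[0,0,7,0],[0,0,4.5,0],[0,0,0,0],[0,0,0,0]]]' --claw 60

```text
clock: 16.08
tcp_pos: [0.5381, -0.1637, 0.1525]
tool_rot: [-0.124, 0.992, 0.0, -0.0]
ft_force: [0.4, 0.1, 0.6]
width: 0.06
grasp_force: 0.0
```

Emit:
step_arm --plan '[[[0,0,0,0],[0,0,0,0],[0,0,0,0],[0,0,0,0],[0,0,0,0],[0,0,0,0],[0,0,0,0],[0,0,0,0]]]' --claw 20 --newtons 15

```text
clock: 16.75
tcp_pos: [0.5388, -0.1641, 0.1536]
tool_rot: [-0.124, 0.992, -0.0, 0.0]
ft_force: [0.5, -1.2, 1.6]
width: 0.0266
grasp_force: 15.0
```

```bash
python3 - <<'E'
from h import *
p,d=cap('scene','s6');print(head(d));uv,P=cloud('scene',d);col=p[uv[:,1],uv[:,0]].max(1)
s=(np.hypot(P[:,0]-.539,P[:,1]+.164)<.05)&(P[:,2]>.15)&(P[:,2]<.45)&(col<45);print(np.sort(P[s,2])[[0,5,20]])
o=readout.get_obs();print(o['tcp_pos'],o['ft_force'],o['width'])
c=cv2.resize(p[200:245,130:190],None,fx=10,fy=10,interpolation=cv2.INTER_CUBIC); c=np.clip(c.astype(int)*2,0,255).astype(np.uint8);cv2.imwrite('pics/c6.png',c[:,:,::-1])
E
```

```text
{'n': 1212, 'z': np.float64(0.23367186533724693), 'mean': np.float64(0.23359785994716975), 'slope': array([-0.00088692,  0.00371347]), 'yaw': np.float64(0.2866419918237903), 'yawc': np.float64(0.2786634977597999)}
[0.18735168 0.1915737  0.19619816]
[ 0.53877589 -0.16410765  0.15355583] [ 0.74994167 -0.73276952  1.63915339] 0.0263635964822661
```

View pics/c6.png

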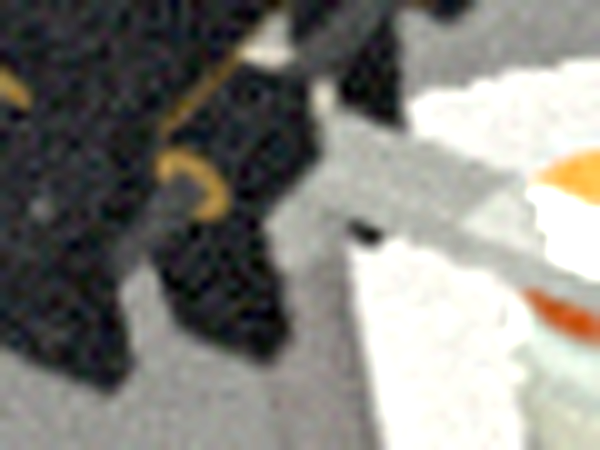

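Emit:
step_arm --plan '[[[0,0,0,0],[0.1,0.1,0.5,0],[0.1,0.1,0.5,0],[0.1,0.1,0.5,0],[0.1,0.1,0.5,0],[0,0,0,0]]]' --newtons 35

```text
clock: 17.3
tcp_pos: [0.5389, -0.1642, 0.1533]
tool_rot: [-0.124, 0.992, -0.001, 0.001]
ft_force: [-2.5, 0.1, 11.0]
width: 0.0259
grasp_force: 35.0
```

Emit:
step_arm --plan '[[[0.1,0.1,0.4,0],[0.1,0.1,0.4,0],[0,0,0,0]]]'

```text
clock: 17.55
tcp_pos: [0.539, -0.1642, 0.1529]
tool_rot: [-0.124, 0.992, -0.001, 0.001]
ft_force: [-2.3, 1.3, 13.7]
width: 0.0261
grasp_force: 35.0
```

Emit:
step_arm --plan '[[[0.1,0.1,0.4,0],[0.1,0.1,0.4,0],[0,0,0,0]]]'

```text
clock: 17.8
tcp_pos: [0.539, -0.1643, 0.1523]
tool_rot: [-0.124, 0.992, -0.002, 0.002]
ft_force: [-2.3, -0.6, 13.7]
width: 0.0257
grasp_force: 35.0
```

Now it slides. Continue gently.

Emit:
step_arm --plan '[[[0.1,0,0.4,0],[0,0,0.4,0],[0,0,0.4,0],[0,0,0,0]]]'

```text
clock: 18.13
tcp_pos: [0.539, -0.1642, 0.1514]
tool_rot: [-0.124, 0.992, -0.001, 0.002]
ft_force: [-1.3, 0.5, 15.7]
width: 0.0259
grasp_force: 35.0
```

Emit:
step_arm --plan '[[[0,0,0.4,0],[0,0,0.4,0],[0,0,0.4,0],[0,0,0,0]]]'

```text
clock: 18.47
tcp_pos: [0.539, -0.1643, 0.15]
tool_rot: [-0.124, 0.992, -0.001, 0.002]
ft_force: [-1.2, -1.0, 14.0]
width: 0.026
grasp_force: 35.0
```

Emit:
step_arm --plan '[[[0,0,0.5,0],[0,0,0.5,0],[0,0,0.5,0],[0,0,0,0]]]'

```text
clock: 18.8
tcp_pos: [0.539, -0.1642, 0.1482]
tool_rot: [-0.124, 0.992, -0.001, 0.002]
ft_force: [-0.5, -1.0, 12.8]
width: 0.0259
grasp_force: 35.0
```

Emit:
step_arm --plan '[[[0,0,0.6,0],[0,0,0.6,0],[0,0,0.6,0],[0,0,0.6,0],[0,0,0,0]]]'

```text
clock: 19.22
tcp_pos: [0.539, -0.1642, 0.1457]
tool_rot: [-0.124, 0.992, -0.001, 0.002]
ft_force: [-1.0, -0.3, 11.6]
width: 0.0262
grasp_force: 35.0
```

Emit:
step_arm --plan '[[[0,0,0.6,0],[0,0,0.6,0],[0,0,0.6,0],[0,0,0.6,0],[0,0,-1.5,0],[0,0,-1,0]]]'

```text
clock: 19.72
tcp_pos: [0.5388, -0.1641, 0.1435]
tool_rot: [-0.123, 0.992, -0.001, 0.002]
ft_force: [9.9, -5.0, -9.6]
width: 0.0257
grasp_force: 35.0
```

Emit:
step_arm --plan '[[[0,0,0,0],[0,0,0,0],[0,0,0,0],[0,0,0,0],[0,0,0,0],[0,0,-20,0],[0,0,-30,0],[0,0,-30,0],[0,0,-20,0],[0,0,0,0]]]' --claw 70

```text
clock: 20.55
tcp_pos: [0.5397, -0.1644, 0.2488]
tool_rot: [-0.124, 0.992, -0.002, 0.003]
ft_force: [0.9, -0.1, 1.0]
width: 0.0701
grasp_force: 0.0
```

```bash
python3 b.py | grep -v '^\[' ; python3 - <<'E'
from h import *
d=np.load('pics/avg.npz');uv,P=cloud('scene',d['d']);rel=P[:,:2]-[.5387,-.1638];rr=np.hypot(*rel.T)
s=(rr<.025)&(P[:,2]>.17)&(P[:,2]<.205)
for v in range(222,236):
    t=s&(uv[:,1]==v)&(uv[:,0]>=155);
    if t.any(): print(v,(np.median(rr[t])*1e3).round(1),(P[t,2].max()*1e3).round(1))
E
```

```text
{'n': 1202, 'z': np.float64(0.22353260347553305), 'mean': np.float64(0.22343508984642832), 'slope': array([-0.00072859,  0.00992838]), 'yaw': np.float64(0.28625911381340013), 'yawc': np.float64(0.2792420316127281)}
post [ 0.53860155 -0.16369962]
21.15 [ 0.537252   -0.16320759  0.24291789]
224 13.7 204.4
225 13.6 205.0
226 13.7 204.0
227 13.8 202.0
228 14.1 199.0
229 13.7 196.0
230 11.4 193.7
231 11.4 187.3
232 11.3 184.5
233 11.2 181.1
234 11.3 178.7
235 11.4 175.5
```

View pics/avg.png

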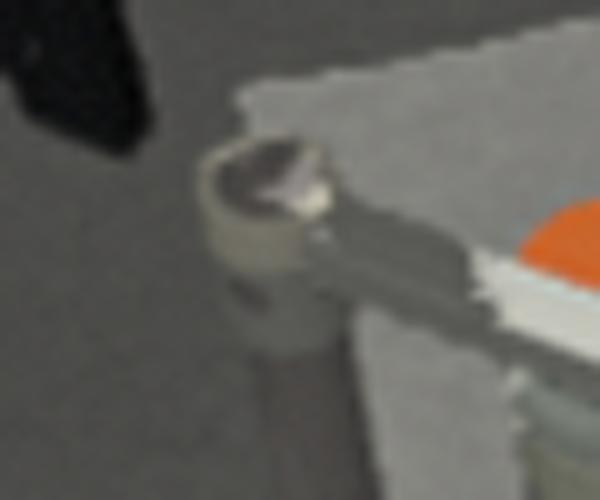

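```bash
python3 - <<'E'
from h import *
A=np.array([.5387,-.1638])
def cyl(u,v,R=.0135):
    T=np.array(viewer.get_calibration('scene')['cam_to_world'])[:3,3];g=pts('scene',[(u,v)],1.0)[0]-T
    o=T[:2]-A;a=g[:2]@g[:2];b=o@g[:2];c=o@o-R*R;D=b*b-a*c
    if D<0:return None
    P=T+g*(-b-np.sqrt(D))/a;return P[2]*1e3,np.arctan2(P[1]-A[1],P[0]-A[0])+np.pi/2
d=np.load('pics/avg.npz');p,dd=d['p'].astype(int),d['d'];uv,P=cloud('scene',dd)
rr=np.full(dd.shape,np.nan);rr[uv[:,1],uv[:,0]]=np.hypot(*(P[:,:2]-A).T)
zs=[]
for u in range(156,165):
    c=rr[222:236,u];k=np.nonzero(c>.0126)[0];k=k[k<10]
    if len(k): v=222+k.max()+.5;zs.append((u,v,cyl(u,v)))
print(zs)
g=p[215:232,150:168].sum(2)//3;print(g)
for q in[(154.5,223.5),(155,224),(155.5,224.5)]:print(q,cyl(*q))
# projected hole centroid by darkness relative to the tube
E
```

```text
[(156, np.float64(229.5), (np.float64(193.20036659305805), np.float64(0.4463617552490329))), (157, np.float64(230.5), (np.float64(190.73033127469463), np.float64(0.5779990909021392))), (158, np.float64(230.5), (np.float64(190.95842887096703), np.float64(0.7327567406684209))), (159, np.float64(230.5), (np.float64(190.85102632471796), np.float64(0.8800420922015659))), (160, np.float64(229.5), (np.float64(193.2599311396711), np.float64(1.0526446595501806))), (161, np.float64(229.5), (np.float64(192.5067623305713), np.float64(1.1964981179692238))), (162, np.float64(229.5), (np.float64(191.45036199869304), np.float64(1.3442210210216357))), (163, np.float64(228.5), (np.float64(192.6710928678206), np.float64(1.5315045723481449))), (164, np.float64(228.5), (np.float64(190.7611613634096), np.float64(1.705278473117104)))]
[[100 105  89  76  72  72  78  85 116 154 171 178 160 100  87  91 103 119]
 [ 91 108 107  98  88  81  82  87  95 112 138 135 100  85  85  87  88  90]
 [ 86 102 109 108 108 108 107 106 108 108 105 104  99  87  86  88  88  88]
 [ 85 101 104 107 108 112 112 109 107 104  99 115 1
[... 534 characters left out ...]
2  85 102 101]
 [ 75  75  78  83  83  81  81  87  89  87  85  84  80  78  74  97 122 124]
 [ 76  76  75  80  83  86  88  88  88  87  86  84  83  78  77 105 129 130]
 [ 76  77  77  78  83  85  87  88  89  88  87  85  81  73  68 101 130 128]
 [ 76  75  75  76  78  82  83  87  88  85  86  82  77  67  59  97 128 128]
 [ 75  73  73  74  74  69  74  80  81  79  75  73  68  63  61  94 128 130]
 [ 72  75  77  77  73  66  68  72  72  70  72  70  67  63  60  82 117 130]]
(154.5, 223.5) (np.float64(210.34406134529482), np.float64(0.4031710205230956))
(155, 224) (np.float64(209.21909214915624), np.float64(0.4713481987004302))
(155.5, 224.5) (np.float64(208.0201889188763), np.float64(0.5366918608934619))
```

Emit:
step_arm --plan '[[[-25,0.8,0,0],[-26.2,0,0,0],[0,0,0,-0.4],[0,0,15,0],[0,0,20,0],[0,0,20,0],[0,0,15,0],[0,0,7,0],[0,0,0,0],[0,0,0,0]]]' --claw 50

```text
clock: 21.98
tcp_pos: [0.5869, -0.15, 0.1666]
tool_rot: [-0.141, 0.99, 0.0, -0.0]
ft_force: [-0.6, 0.0, 0.6]
width: 0.0502
grasp_force: 0.0
```

Emit:
step_arm --plan '[[[0,0,0,0],[0,0,0,0],[0,0,0,0],[0,0,0,0],[0,0,0,0],[0,0,0,0],[0,0,0,0],[0,0,0,0]]]' --claw 10 --newtons 8

```text
clock: 22.65
tcp_pos: [0.587, -0.15, 0.1667]
tool_rot: [-0.141, 0.99, -0.0, 0.0]
ft_force: [-0.8, 0.8, 3.7]
width: 0.0157
grasp_force: 8.0
```

Emit:
step_arm --plan '[[[0,0,0,0],[0,0,0,0],[0,0,0,0]]]' --newtons 35

```text
clock: 22.9
tcp_pos: [0.587, -0.15, 0.1667]
tool_rot: [-0.141, 0.99, -0.0, 0.0]
ft_force: [-0.9, 0.5, 4.2]
width: 0.0156
grasp_force: 35.0
```

```bash
python3 - <<'E'
from h import *
p,d=cap('scene','s8');print(head(d))
o=readout.get_obs();print(o['tcp_pos'],o['ft_force'],o['moment'],o['width'])
E
```

```text
{'n': 1203, 'z': np.float64(0.2234806972477753), 'mean': np.float64(0.223383439752632), 'slope': array([-0.00108959,  0.01218205]), 'yaw': np.float64(0.2895669245125214), 'yawc': np.float64(0.274794322771635)}
[ 0.58696812 -0.14992045  0.16670031] [-0.37405581  1.69153949  5.02082703] [ 0.1923607   0.20372622 -0.06300813] 0.015317308446507126
```

Emit:
step_arm --plan '[[[0.1,0,0.6,0],[0.1,0,0.6,0],[0.1,0,0.6,0],[0.1,0,0.6,0],[0,0,0.6,0],[0,0,0.6,0],[0,0,0.6,0],[0,0,0,0]]]'

```text
clock: 23.62
tcp_pos: [0.5871, -0.1502, 0.1634]
tool_rot: [-0.141, 0.99, -0.0, 0.001]
ft_force: [-0.9, 1.0, 8.5]
width: 0.0154
grasp_force: 35.0
```

Emit:
step_arm --plan '[[[0,0,0.5,0],[0,0,0.5,0],[0,0,0.5,0],[0,0,0,0]]]'

```text
clock: 23.95
tcp_pos: [0.587, -0.1501, 0.1608]
tool_rot: [-0.141, 0.99, -0.0, 0.001]
ft_force: [2.7, -0.0, 2.6]
width: 0.0155
grasp_force: 35.0
```

```bash
python3 - <<'E'
from h import *
D=[viewer.capture('scene') for i in range(4)]
d=np.median([a[1] for a in D],0);p=np.mean([a[0] for a in D],0).astype(np.uint8);print(head(d))
o=readout.get_obs();print(o['clock'],o['tcp_pos'],o['ft_force'],o['moment'])
uv,P=cloud('scene',d);rel=P[:,:2]-[.5387,-.1638];rr=np.hypot(*rel.T)
s=(rr>.0145)&(rr<.022)&(P[:,2]>.188)&(P[:,2]<.212)&(uv[:,0]<157)
for q,a,z in zip(uv[s],rr[s],P[s,2]):print(q,(a*1e3).round(1),(z*1e3).round(1))
c=cv2.resize(p[200:245,130:190],None,fx=10,fy=10,interpolation=cv2.INTER_CUBIC); c=np.clip(c.astype(int)*2,0,255).astype(np.uint8);cv2.imwrite('pics/c9.png',c[:,:,::-1])
E
```

```text
{'n': 1197, 'z': np.float64(0.21760756851949337), 'mean': np.float64(0.21752270814472066), 'slope': array([-0.00141081,  0.01036093]), 'yaw': np.float64(0.2857167785978687), 'yawc': np.float64(0.2719319542013409)}
24.15 [ 0.58701555 -0.15010627  0.16078694] [2.16379423 0.51303078 3.36809687] [ 0.15968673 -0.52760839 -0.11858857]
```

View pics/c9.png

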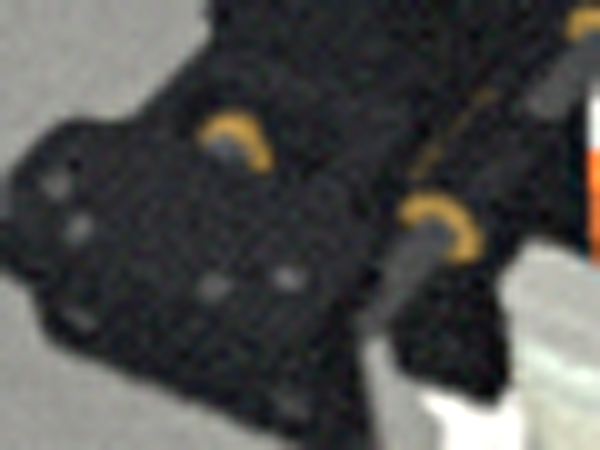

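Emit:
step_arm --plan '[[[0,0,0.5,0],[0,0,0.5,0],[0,0,0,0]]]'

```text
clock: 24.4
tcp_pos: [0.587, -0.1501, 0.1604]
tool_rot: [-0.141, 0.99, -0.0, 0.001]
ft_force: [2.5, 1.4, 6.4]
width: 0.0155
grasp_force: 35.0
```

Emit:
step_arm --plan '[[[0,-1,-0.5,0.2],[0,0,0,0],[0,0,0,0]]]'

```text
clock: 24.65
tcp_pos: [0.5872, -0.1509, 0.1604]
tool_rot: [-0.132, 0.991, -0.0, 0.001]
ft_force: [4.8, 2.6, 4.3]
width: 0.0154
grasp_force: 35.0
```

Emit:
step_arm --plan '[[[0,0.5,0,-0.1],[0,0,0,0],[0,0,0,0],[0,0,0,0],[0,0,0,0],[0,0,-20,0],[0,0,-30,0],[0,0,-35,0],[0,0,-35,0],[0,0,0,0]]]' --claw 50

```text
clock: 25.48
tcp_pos: [0.5896, -0.1521, 0.2886]
tool_rot: [-0.137, 0.991, -0.003, 0.005]
ft_force: [0.0, 0.9, 1.3]
width: 0.05
grasp_force: 0.0
```

```bash
python3 b.py | awk '/yaw/||/post/||/^\[15[0-6]/||/^[0-9]/'; python3 - <<'E'
import numpy as np
p=np.load('pics/avg.npz')['p'];print(p[218:234,148:162].mean(2).astype(int))
E
```

```text
{'n': 1212, 'z': np.float64(0.21719856878683402), 'mean': np.float64(0.2171040965191116), 'slope': array([-0.00131483,  0.01356756]), 'yaw': np.float64(0.2662637005564695), 'yawc': np.float64(0.25840946336134896)}
post [ 0.53858078 -0.16373599]
[151 221] 14.0 210.7 -0.35
[152 222] 14.3 212.2 0.01
[153 222] 14.0 213.8 0.21
[152 223] 13.7 207.3 -0.14
[153 223] 14.0 210.6 0.17
[154 223] 14.4 212.4 0.38
[155 223] 14.0 212.6 0.53
[156 223] 14.3 213.3 0.69
[152 224] 14.1 204.6 -0.15
[153 224] 13.7 206.7 0.09
[154 224] 13.9 208.7 0.32
[155 224] 14.1 209.9 0.5
[156 224] 14.4 210.5 0.66
[152 225] 13.8 199.1 -0.35
[153 225] 13.7 203.4 0.04
[154 225] 12.8 204.0 0.19
[155 225] 13.6 206.2 0.44
[156 225] 13.6 206.7 0.6
[153 226] 15.4 203.1 0.16
[154 226] 15.3 204.4 0.33
[155 226] 14.2 203.9 0.44
[152 227] 17.5 201.3 0.09
[153 227] 16.5 201.6 0.2
[154 227] 16.1 202.4 0.34
[155 227] 14.9 201.8 0.44
[156 227] 14.1 201.4 0.56
[153 228] 17.7 200.2 0.24
[154 228] 17.0 200.5 0.36
[155 228] 16.2 200.3 0.46
[156 228] 14.8 199.1 0.55
[153 229] 13.7 188.4 -0.27
[154 229] 17.0 197.2 0.32
[155 229] 16.3 197.4 
[... 451 characters left out ...]
5  74  86 108 113 116 114 112 112 109 105 111 135]
 [ 76  75  75  79  96 106 112 113 113 111 108 104  96  96]
 [ 74  76  75  77  84  91  94 101 105 105  99  93  85  88]
 [ 75  75  74  75  81  86  85  88  91  92  92  88  84  87]
 [ 78  75  76  75  83  96  96  86  83  89  91  89  86  85]
 [ 77  77  77  77  81  95  95  81  73  82  91  91  88  86]
 [ 76  77  77  75  73  83  81  74  73  89  92  90  88  86]
 [ 75  75  77  75  76  78  78  77  82  97  93  91  89  87]
 [ 76  75  74  74  75  83  88  87  89  92  94  94  90  88]
 [ 75  74  74  76  75  77  81  83  90  93  92  91  90  85]
 [ 77  77  76  76  77  78  77  70  75  84  84  84  81  75]
 [ 76  76  78  78  78  77  77  71  71  73  73  72  74  72]]
```

View pics/avg.png

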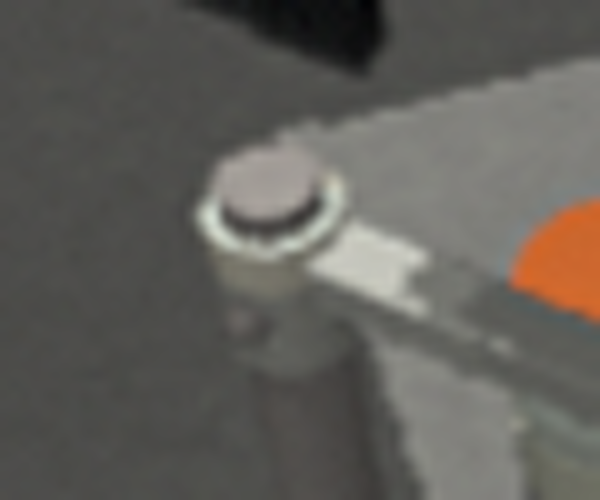

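The averaged picture shows the button sticking out through the tube at about crop (245,320). Its crown is 17.5 mm from the axis, with tube wall above and below it, and the gripper is clear.

```bash
python3 -c "
from station import r
print(r.hand_in())"
```

```text
the job is handed in; nothing more can be done
None
```

The lamp arm is locked: the button popped out through the tube's hole with the arm's origin about 217 mm above the counter, and I handed the job in with the gripper clear (verdict not shown); early on I pushed the rim against the unpressed button at up to 27.5 N at the wrist (about 17 N of it on the button by my estimate, limit 25 N), because the fingertips sat about 34 mm higher than the reported TCP.

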